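# Tally the piece, then hold a spring clip gaping round the job card

## Robot

A 6-joint arm with a two-finger parallel gripper is mounted at the origin on the work surface. World frame = base frame: x ahead of the robot, y to its left, z up, the work surface at z = 0. Lengths are in m, angles in rad, forces in N, time in s.
With the tool pointing down it reaches from about 0.25 to 0.775 m from the base axis. Payload 4 kg.
Tool frame: the origin (TCP) lies at the very end of the fingers, on their centre line; the grasp point (between the pads) lies 19 mm behind it; x points along the fingers, y is the direction in which the jaws open and shut, and the axes are right-handed (so a half turn about x gives the same grasp; the last joint's range is limited). The gripper opens to 94 mm and grips with 3 to 60 N. Pads are 16 mm wide; open, the fingers measure 119 mm over their backs; the gripper's body (75 mm by 177 mm) begins 78 mm behind the grasp point.
Start: joints at [1.147, 0.087, 1.371, -0, 1.684, -0.103], TCP at [0.173, 0.522, 0.206] pointing down, gripper open.
Joint ranges: [-3.1, 3.1], [-0.76, 2.03], [0.27, 2.55], [-1.08, 4.22], [0.17, 2.65], [-2.57, 2.57]. Speed limits (rad/s): [2.79, 2.79, 3.14, 3.14, 3.14, 3.14].

## Interface

Orientations are given as [roll, pitch, yaw] about the fixed x, y, z axes, in that order (R = Rz(yaw) Ry(pitch) Rx(roll)).
In Python, from bench import robot gives the robot as it stands.
- The arm moves only by the tool carry_out, never from a script. Its argument "targets" is a list of rows, each a list of 5 numbers: the closure, from 0 (fully open) to 1 (shut), then the shift along the tool's x, y, z in cm, then the turn about the tool's x in degrees. In form: [[fingers, tx, ty, tz, turn], ...]. A call has 1 to 20 rows; each row shifts and turns the commanded pose from where the row before left it, along the tool's axes as they then stand; what a row does not reach is not made up. A row lasts 1/10 s, in which the tool goes at most 50 mm and 8.59 degrees, less where a joint would pass 70% of its speed; a pose out of reach is approached as far as the arm can. A call is refused whole if a number of a shift passes 5 or a number of a turn 8.59, either way. A call with a gripper value outside its range is refused whole. The fingers move at their own pace and stop on an object; the grip force is fixed at half the most. Time passes only in rows, so rows that do not move let the fingers close. It gives the time, the measured TCP pose, the force and the opening at its end, in the units of the state.
- robot.get_obs(): the state, without advancing time (a new reading comes with each control period).
- robot.snapshot(name): name is "side" or "top" or "wrist"; returns a dict with "image" (384x512x3 uint8, red, green, blue), "camera_matrix" (3x3 intrinsics, pixels), "distortion" ([k1, k2, p1, p2, k3] as OpenCV has them; the pictures are not rectified), "pose" (4x4, takes a point from camera to world coordinates). Camera axes: x right, y up, looking along -z (the intrinsics and any distortion apply to the point x, -y, -z); pixel columns grow to the right and rows downward; lengths in m; the calibration is good to about 2 mm. A picture is of the moment at which its call begins. There is no depth.
- robot.close_job(): hands the job in, once; it reports no verdict.
The state is a dict: "time": time; "joint_positions": joint angles; "qvel": joint speeds; "joint_torque": joint torques, N m; "tool_pos": TCP position; "ee_rot": TCP orientation; "wrist_force": force on the tool from outside, world axes, zero at the start; "wrist_torque": the same for the moment, N m; "width": finger opening in m.
Only numpy, scipy, OpenCV 4.12 (cv2) and the standard library are available. Lean on these libraries where they do the work, as an engineer would, in place of code of your own. Each camera call takes 0.05 s, during which the arm holds its last target. There are 200 camera calls.

## Task

A lathe job is being booked off: first swing the tally counter's lever over to its stop and let it spring right back. Then pick up the steel spring clip by its handles, squeeze it wide open against its spring and bring it to the upright job card so that the card's edge facing the robot stands 10 to 25 mm inside the gaping jaws, one jaw on either side and nothing of the clip touching the card or its stand. Finish there, still squeezing the clip open and holding it clear of the bench; do not push the card stand about or disturb the bottle, block and screwdriver.

Things in the scene. Friction and masses are not known exactly. Their poses are not given: they have to be found in the camera images.
- clip: Steel spring clip, 110 mm long, about 0.1 kg, lying on its side, 40 mm tall. Origin: on its vertical pivot, at the underside; frame of the half on its +y side. Shut: jaws along +x, end 56 mm from pivot; flat handles to -x, 55 mm long, spread 0.2 rad each, 42 mm over their ends; pinched parallel (23 mm) at full opening. Pinch them 36 mm behind the pivot. Opening, each half turns half the angle.
- clip_arm (a joint): Opening of the clip: angle in rad between its halves, 0 shut, 0.4 fully open (stop; then 21 mm between the jaw lips). The spring always closes it: about 5 N on the handles to start opening, 8.5 N at the stop. It shuts when the handles are let go.
- clip_tip_a (a point): Inner face of the lip at the jaw end of the half on the +y side, 53 mm from the pivot, at half the clip's height (20 mm above its underside). Lip is 6 mm long along the jaw; the jaw end is 3 mm beyond this point. Axes as clip.
- clip_tip_b (a point): The same point on the other half's lip (-y side). Coincides with clip_tip_a when shut; their distance is the gape.
- card_stand: Loose dark wooden block 80 x 60 x 25 mm holding a stiff white job card, 4 mm thick, upright; 0.9 kg in all. Origin at bench level on the card's middle plane; x along the card, away from the edge that faces the robot; y across its thickness; z up. Block: x -30 to +50 mm; card: x -60 to +50 mm, its top 115 mm above the bench.
- card_edge (a point): Middle of the thickness of the card's upright edge that faces the robot (the one overhanging the block by 30 mm), 70 mm above the bench. Axes as card_stand.
- tally: Tally counter screwed down to the bench: grey box 75 x 50 mm, 40 mm high, on a dark plate 110 x 80 mm, four white number wheels at its +x end. Origin at the centre of its underside. The lever stands up from its middle in the plane of its x and z axes; lever pivot 2 mm towards -x and 46 mm up, pivot cheeks 55 mm high.
- tally_lever (a joint): Angle of the tally counter's lever in rad: 0 at rest, leaning 0.4 rad towards the counter's -x (the robot's side); 0.8 at its stop, leaning 0.4 rad to +x. A spring returns it to 0; about 2 to 3.5 N at the tip moves it.
- tally_tip (a point): Centre of the round crossbar at the lever's end, 12 mm thick and 32 mm long along the counter's y; 60 mm from the lever's pivot, 101 mm above the bench at rest, 106 mm at mid-swing. At the stop it has moved 47 mm towards the counter's +x.
- oil_bottle: Small amber bottle with white cap, 44 mm across, 85 mm tall, loose bystander. Origin under its centre.
- dapping_block: Brass block 45 x 45 x 35 mm with two holes in its top, loose bystander. Origin under its centre.
- screwdriver: Screwdriver 130 mm long lying on the bench, loose bystander. Origin near its middle.
Not all that is in view belongs to the job. Leave any pink or red look-alike of the tally alone.

How it is judged:
By the outcome, as a careful person would: the job done as asked, in the order asked, and still so for the second after the job is handed in, while the arm keeps its last pose, push and grip.
It also fails if it takes over 54 s, if anything falls off the work surface, if the arm or the gripper's body presses on something with over 40 N, if the wrist force passes 120 N, or if a joint passes its speed limit or range.

## Working session

There is one attempt and no reset: what is moved stays moved. The work goes in short steps, Python scripts to look and compute and a tool call to move; the robot and the scene stay as the last step left them, time stands still between calls to the robot, and variables do not carry over. Pictures are saved under pics/ and viewed, about 8 in all and at most 12, crops included, and the job is handed in when it is done.

Besides the shell and the picture viewer there is one more tool, called after "Request:" as a command line: name --pt "numbers of a row" for each row, then --argument value for the rest. carry_out: Moves the arm, as the interface text tells. Its arguments: {"type":"object","properties":{"targets":{"type":"array","items":{"type":"array","items":{"type":"number"}}}},"required":["targets"]}

```bash
mkdir -p pics; ls; cat > h.py <<'E'
import numpy as np, cv2, pickle
from bench import robot
def snap(n,f):
    s=robot.snapshot(n); pickle.dump(s,open(f'pics/{f}.pkl','wb')); cv2.imwrite(f'pics/{f}.png',cv2.resize(s['image'][:,:,::-1],(800,600),interpolation=cv2.INTER_CUBIC)); return s
def load(f): return pickle.load(open(f'pics/{f}.pkl','rb'))
def ray(s,uv):
    p=cv2.undistortPoints(np.array([[uv]],float),s['camera_matrix'],np.array(s['distortion']))[0,0]
    P=np.array(s['pose']); d=P[:3,:3]@np.array([p[0],-p[1],-1]); return P[:3,3],d
def onz(s,uv,z):
    o,d=ray(s,uv); return o+d*(z-o[2])/d[2]
def proj(s,X):
    P=np.array(s['pose']); c=(np.atleast_2d(X)-P[:3,3])@P[:3,:3]; c=c*[1,-1,-1]
    return cv2.projectPoints(c,np.zeros(3),np.zeros(3),s['camera_matrix'],np.array(s['distortion']))[0][:,0]
def crop(f,x0,y0,x1,y1,o):
    im=load(f)['image'][y0:y1,x0:x1,::-1]; k=min(800/(x1-x0),600/(y1-y0)); cv2.imwrite(f'pics/{o}.png',cv2.resize(im,None,fx=k,fy=k,interpolation=cv2.INTER_CUBIC)); print(o,'scale',k)
E
python3 - <<'E'
from h import *
o=robot.get_obs(); print(o)
for n in('top','side'):
    s=snap(n,n+'1'); print(np.array(s['pose']).round(3).tolist(), s['camera_matrix'])
E
```

```text
pics
{'time': 0.0, 'joint_positions': array([ 1.14693198e+00,  8.79468579e-02,  1.37225039e+00,  1.12494151e-05,
        1.68361121e+00, -1.03104381e-01]), 'qvel': array([-0.00021463,  0.00029496, -0.00118787,  0.00096932, -0.00253233,
        0.00088876]), 'joint_torque': array([-1.25772225e-03, -3.40175021e+01, -3.02427936e+01,  7.16075068e-02,
        3.28545109e-02, -1.58090374e-04]), 'tool_pos': array([0.17318165, 0.52143801, 0.20431061]), 'ee_rot': array([-1.67894655,  1.5685805 , -1.99970527]), 'wrist_force': array([ 0.01650942,  0.4516595 , -0.08734008]), 'wrist_torque': array([ 0.02563129, -0.03131615,  0.00976572]), 'width': 0.09382951991181253}
[[0.013, 0.99, -0.138, 0.405], [-1.0, 0.015, 0.017, -0.031], [0.019, 0.138, 0.99, 1.24], [0.0, 0.0, 0.0, 1.0]] [[482.95408528   0.         255.38643397]
 [  0.         482.95408528 188.69109458]
 [  0.           0.           1.        ]]
[[0.996, 0.05, -0.071, 0.474], [-0.086, 0.704, -0.705, -0.84], [0.015, 0.708, 0.706, 0.891], [0.0, 0.0, 0.0, 1.0]] [[388.68675356   0.         252.93057246]
 [  0.         388.68675356 186.20914406]
 [  0.           0.           1.        ]]
```

View pics/top1.png

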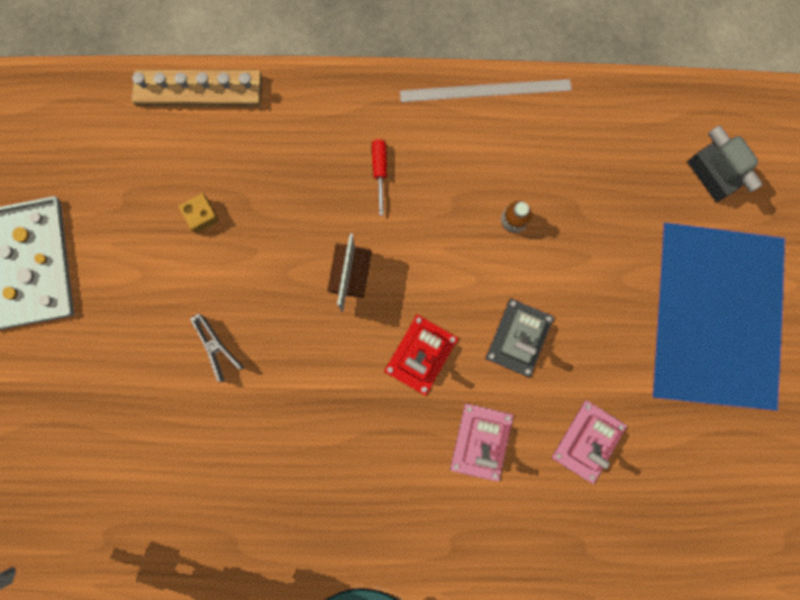

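View pics/side1.png

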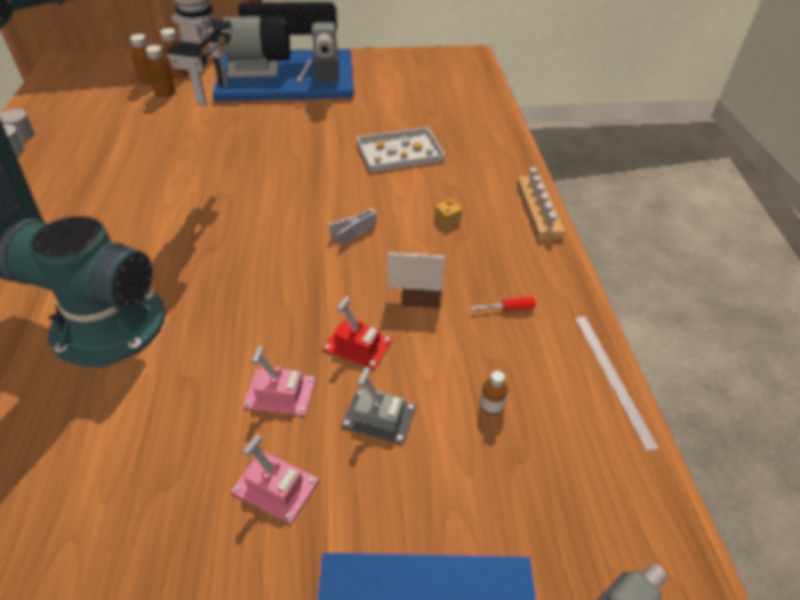

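Candidates for the tally, in the 800x600 top view: red (422,355), pink (485,443), pink (590,442) and grey (520,340). Only the grey one has a grey box on a dark plate, so that is the one meant. I'll confirm it in enlarged crops.

```bash
python3 - <<'E'
from h import *
def c(f,x,y): return cv2.resize(load(f)['image'][y:y+50,x:x+66,::-1],(396,300),interpolation=cv2.INTER_CUBIC)
a=np.vstack([np.hstack([c('top1',300,192),c('top1',106,198)]),np.hstack([c('top1',191,148),c('side1',209,236)])])
cv2.imwrite('pics/comp1.png',a)
E
```

```text
(no output)
```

View pics/comp1.png

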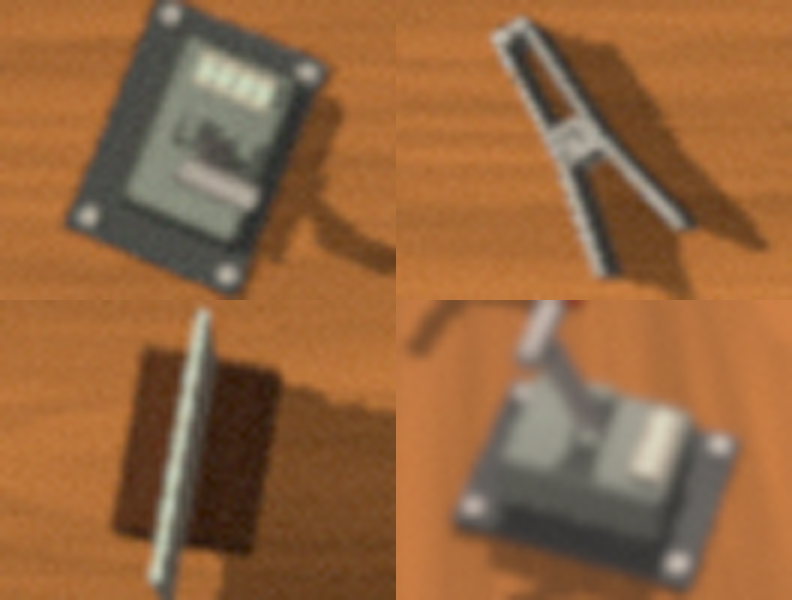

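```bash
python3 - <<'E'
from h import *
t=load('top1');s=load('side1')
def n(x0,y0,u,v): return ((u+.5)/6-.5+x0,(v+.5)/6-.5+y0)
P=lambda a,b,u,v,z:onz(t,n(a,b,u,v),z).round(4)
sc=[P(300,192,u,v,.007) for u,v in((170,14),(308,72),(88,215),(228,275))]
print('screws',*sc,'mean',np.mean(sc,0))
d=(sc[0]+sc[1]-sc[2]-sc[3]);print('tally yaw',np.arctan2(d[1],d[0]))
print('bar',P(300,192,180,177,.107),P(300,192,256,198,.107),P(300,192,219,188,.107))
for k,u,v in(('jaw',113,30),('piv',180,142),('h1',210,270),('h2',292,224)):print(k,P(106,198,u,v,.04))
print('card far,near',P(191,148,202,16,.115),P(191,148,157,279,.115))
# stand corners z=.025
for u,v in((145,50),(283,72),(252,253),(113,228)):print('blk',P(191,148,u,v,.025))
E
```

```text
screws [ 0.5665 -0.2401  0.007 ] [ 0.5421 -0.3     0.007 ] [ 0.4794 -0.2043  0.007 ] [ 0.4545 -0.2644  0.007 ] mean [ 0.510625 -0.2522    0.007   ]
tally yaw -0.3879843445781509
bar [ 0.4888 -0.2267  0.107 ] [ 0.4808 -0.2569  0.107 ] [ 0.4846 -0.2422  0.107 ]
jaw [0.5324 0.2761 0.04  ]
piv [0.4861 0.2458 0.04  ]
h1 [0.4334 0.2311 0.04  ]
h2 [0.453  0.1977 0.04  ]
card far,near [0.6533 0.0248 0.115 ] [0.548  0.0401 0.115 ]
blk [0.6579 0.0534 0.025 ]
blk [ 0.6493 -0.0058  0.025 ]
blk [0.5711 0.0059 0.025 ]
blk [0.5809 0.065  0.025 ]
```

```bash
cat >> h.py <<'E'
from scipy.spatial.transform import Rotation as Ro
def R(): return Ro.from_euler('xyz',robot.get_obs()['ee_rot']).as_matrix()
def plan(p,yaw_y):
    "shift (cm) in tool axes as now, then turn (deg) so that tool y points at yaw_y (mod pi)"
    o=robot.get_obs(); M=R(); d=M.T@(np.array(p)-o['tool_pos'])*100
    a=np.arctan2(M[1,1],M[0,1]); e=(a-yaw_y+np.pi/2)%np.pi-np.pi/2  # tool x is down: + turn lowers yaw
    print('t',o['time'],'pos',o['tool_pos'].round(4),'yaw_y',round(a,3),'w',round(o['width'],4),'F',o['wrist_force'].round(1),'q6',o['joint_positions'][5].round(2))
    print('shift now',d.round(2),'turn',np.degrees(e).round(1))
    c,s=np.cos(e),np.sin(e); T=np.array([[1,0,0],[0,c,s],[0,-s,c]]); print('shift if turned first',(T@d).round(2))
E
python3 - <<'E'
from h import *
print(R().round(3))
ty=-.387
plan([.4546,-.2294,.204],ty+np.pi/2)
plan([.4563,.2252,.12],.605+np.pi/2)
E
```

```text
[[-0.001  0.315  0.949]
 [-0.002  0.949 -0.315]
 [-1.    -0.002 -0.   ]]
t 0.1 pos [0.1732 0.5215 0.2044] yaw_y 1.25 w 0.0941 F [-0.3  0.2 -0.1] q6 -0.1
shift now [  0.15 -62.39  50.38] turn 3.8
shift if turned first [  0.15 -58.92  54.4 ]
t 0.1 pos [0.1732 0.5215 0.2044] yaw_y 1.25 w 0.0941 F [-0.3  0.2 -0.1] q6 -0.1
shift now [  8.47 -19.18  36.21] turn -53.0
shift if turned first [  8.47 -40.46   6.44]
```

Request:
carry_out --pt "1 0 0 0 3.8" --pt "1 0 -3.1 2.86 0" --pt "1 0 -3.1 2.86 0" --pt "1 0 -3.1 2.86 0" --pt "1 0 -3.1 2.86 0" --pt "1 0 -3.1 2.86 0" --pt "1 0 -3.1 2.86 0" --pt "1 0 -3.1 2.86 0" --pt "1 0 -3.1 2.86 0" --pt "1 0 -3.1 2.86 0" --pt "1 0 -3.1 2.86 0" --pt "1 0 -3.1 2.86 0" --pt "1 0 -3.1 2.86 0" --pt "1 0 -3.1 2.86 0" --pt "1 0 -3.1 2.86 0" --pt "1 0 -3.1 2.86 0" --pt "1 0 -3.1 2.86 0" --pt "1 0 -3.1 2.86 0" --pt "1 0 -3.1 2.86 0" --pt "1 0 -3.1 2.86 0"

```text
time: 2.1
tool_pos: [0.4543, -0.2303, 0.2049]
ee_rot: [2.608, 1.57, 2.22]
wrist_force: [1.3, 0.3, 0.6]
width: 0.0007
```

```bash
python3 - <<'E'
from h import *
snap('wrist','w1');snap('top','top2')
plan([.4546,-.2294,.094],-.387+np.pi/2)
E
```

```text
t 2.2 pos [ 0.4545 -0.2324  0.2034] yaw_y 1.179 w 0.0001 F [ 0.   0.8 -0.2] q6 -1.76
shift now [10.94  0.29 -0.08] turn -0.3
shift if turned first [10.94  0.29 -0.08]
```

View pics/w1.png

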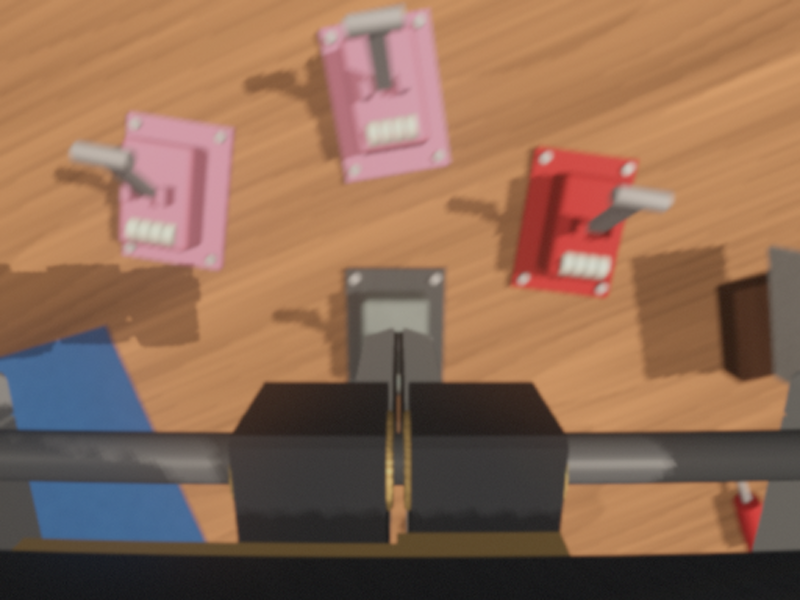

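The wrist view shows the closed fingers (398,400) centred over the grey tally. The red and pink ones are clear of the path. I'll lower behind the lever bar.

Request:
carry_out --pt "1 2.7 0.1 0 0" --pt "1 2.7 0.1 0 0" --pt "1 2.7 0.1 0 0" --pt "1 2.8 0 0 0" --pt "1 0 0 0 0" --pt "1 0 0 0.7 0" --pt "1 0 0 0.7 0" --pt "1 0 0 0.5 0" --pt "1 0 0 0.5 0" --pt "1 0 0 0.5 0"

```text
time: 3.2
tool_pos: [0.4826, -0.237, 0.0974]
ee_rot: [-1.018, 1.571, -1.405]
wrist_force: [-2.9, 0.3, 3.6]
width: 0.0006
```

```bash
python3 - <<'E'
from h import *
plan([.4871,-.2426,.094],-.387+np.pi/2)
E
```

```text
t 3.2 pos [ 0.4826 -0.237   0.0974] yaw_y 1.184 w 0.0006 F [-2.9  0.3  3.6] q6 -1.75
shift now [ 0.34 -0.35  0.63] turn -0.0
shift if turned first [ 0.34 -0.35  0.63]
```

Request:
carry_out --pt "1 0.2 0 0.5 0" --pt "1 0.1 0 0.5 0" --pt "1 0 0 0.5 0" --pt "1 0 0 0.5 0" --pt "1 0 0 0.5 0" --pt "1 0 0 0.5 0" --pt "1 0 0 0.4 0" --pt "1 0 0 0 0"

```text
time: 4.0
tool_pos: [0.5132, -0.2493, 0.0923]
ee_rot: [2.987, 1.568, 2.6]
wrist_force: [-3.8, 1.6, -1.0]
width: 0.0004
```

Request:
carry_out --pt "1 0 0 0.3 0" --pt "1 0 0 0 0"

```text
time: 4.2
tool_pos: [0.5162, -0.2505, 0.093]
ee_rot: [2.838, 1.569, 2.451]
wrist_force: [-3.4, 2.1, -2.1]
width: 0.0004
```

Request:
carry_out --pt "1 0 0 0.3 0" --pt "1 0 0 0 0"

```text
time: 4.4
tool_pos: [0.5166, -0.2506, 0.093]
ee_rot: [3.084, 1.563, 2.697]
wrist_force: [-10.0, 4.3, 1.6]
width: 0.0004
```

Request:
carry_out --pt "1 0 0 0.3 0" --pt "1 0 0 0 0"

```text
time: 4.6
tool_pos: [0.5169, -0.2507, 0.0929]
ee_rot: [3.109, 1.557, 2.722]
wrist_force: [-15.8, 6.1, 4.7]
width: 0.0008
```

```bash
python3 - <<'E'
from h import *
snap('side','s2'); crop('s2',190,200,300,282,'s2c')
plan([.4546,-.2294,.094],-.387+np.pi/2)
E
```

```text
s2c scale 7.2727272727272725
t 4.65 pos [ 0.5168 -0.2507  0.0929] yaw_y 1.184 w 0.0004 F [-14.3   6.4   4.1] q6 -1.73
shift now [-0.02 -0.38 -6.57] turn -0.0
shift if turned first [-0.02 -0.38 -6.57]
```

View pics/s2c.png

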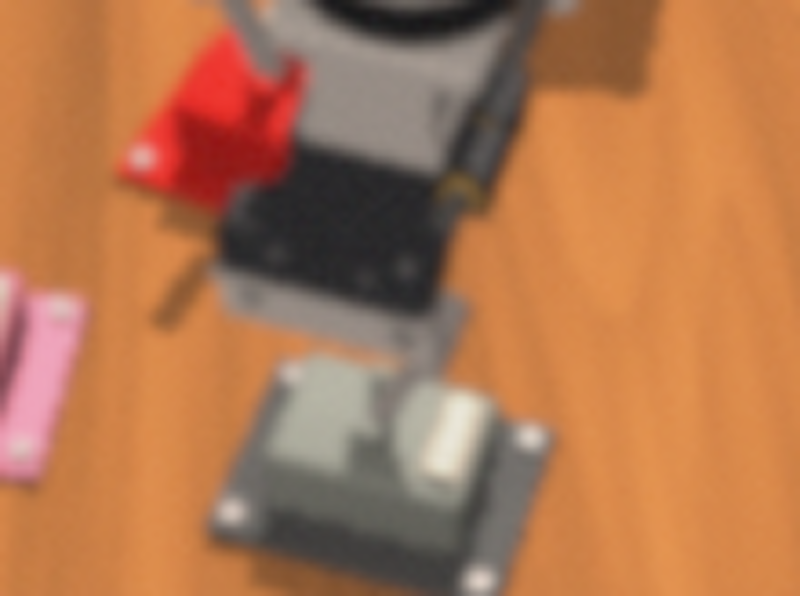

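The lever now leans toward the number wheels (crop (440,330) down to (395,400)). The force has climbed to about 16 N with no further travel, so it is at its stop. I'll back off well clear and rise.

Request:
carry_out --pt "1 0 0 -1.5 0" --pt "1 0 0 -1.5 0" --pt "1 0 0 -1.5 0" --pt "1 0 0 -1.5 0" --pt "1 0 0 -1.5 0" --pt "1 0 0 -1.5 0" --pt "1 0 0 -1 0" --pt "1 -3 0 0 0" --pt "0.3 -4 0 0 0" --pt "0.3 -4 0 0 0" --pt "0.3 0 0 0 0"

```text
time: 5.75
tool_pos: [0.4335, -0.2177, 0.2117]
ee_rot: [-0.165, 1.553, -0.551]
wrist_force: [-0.3, 0.1, 0.3]
width: 0.0207
```

```bash
python3 - <<'E'
from h import *
plan([.4563,.2252,.203],.605+np.pi/2)
s=snap('side','s3')
for n,th in(('rest',-.4),('stop',.4)):
    c,sn=np.cos(-.387),np.sin(-.387); dx=-.002+.06*np.sin(th); print(n,proj(s,[.5106+dx*c,-.2522+dx*sn,.101]))
crop('s3',190,200,300,282,'s3c')
E
```

```text
t 5.75 pos [ 0.4335 -0.2177  0.2117] yaw_y 1.184 w 0.0207 F [-0.3  0.1  0.3] q6 -1.77
shift now [  0.49  41.88 -14.61] turn -56.8
shift if turned first [ 0.49 35.14 27.06]
rest [[232.85875384 240.98337523]]
stop [[250.54248564 245.61384095]]
s3c scale 7.2727272727272725
```

View pics/s3c.png

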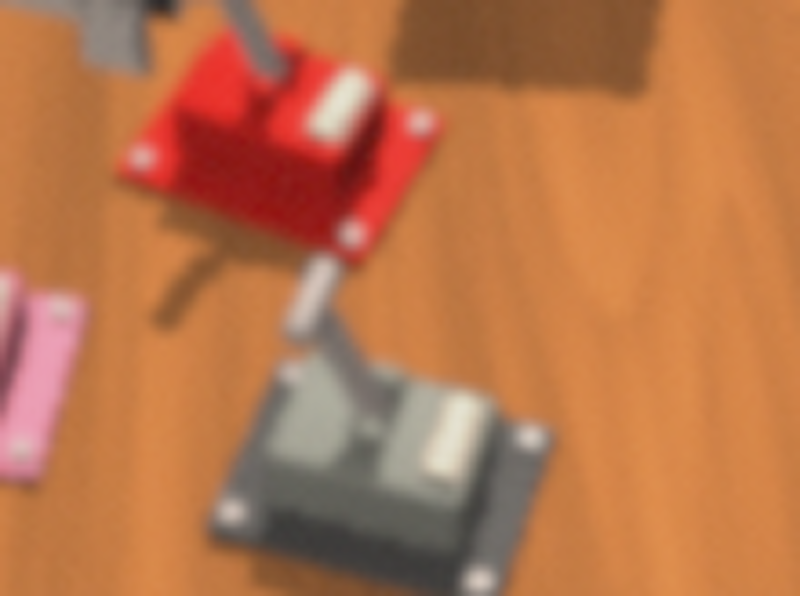

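The bar at crop (315,297) is on the predicted rest position, so the lever has sprung back. Going to the clip next.

Request:
carry_out --pt "0.25 0 3.81 -1.33 0" --pt "0.25 0 3.81 -1.33 0" --pt "0.25 0 3.81 -1.33 0" --pt "0.25 0 3.81 -1.33 0" --pt "0.25 0 3.81 -1.33 0" --pt "0.25 0 3.81 -1.33 0" --pt "0.25 0 3.81 -1.33 0" --pt "0.25 0 3.81 -1.33 0" --pt "0.25 0 3.81 -1.33 0" --pt "0.25 0 3.81 -1.33 0" --pt "0.25 0 3.81 -1.33 0" --pt "0.25 0 0 0 -8.1" --pt "0.25 0 0 0 -8.1" --pt "0.25 0 0 0 -8.1" --pt "0.25 0 0 0 -8.1" --pt "0.25 0 0 0 -8.1" --pt "0.25 0 0 0 -8.1" --pt "0.25 0 0 0 -8.2" --pt "0.25 0 0 0 0"

```text
time: 7.7
tool_pos: [0.4522, 0.2282, 0.2022]
ee_rot: [2.396, 1.57, 3.0]
wrist_force: [0.1, -0.2, 0.4]
width: 0.0708
```

```bash
python3 - <<'E'
from h import *
print(R().round(3))
plan([.4563,.2252,.10],.605+np.pi/2)
s=snap('wrist','w2')
u=np.array([np.cos(.605),np.sin(.605)]);p=np.array([.486,.2455])
for d in(56,0,-36,-54):print(d,proj(s,[*(p+u*d/1000),.04])*1.5625)
print(np.array(s['pose']).round(3))
E
```

```text
[[-0.001 -0.568  0.823]
 [ 0.     0.823  0.568]
 [-1.     0.    -0.   ]]
t 7.7 pos [0.4522 0.2282 0.2022] yaw_y 2.175 w 0.0708 F [ 0.1 -0.2  0.4] q6 -1.82
shift now [10.22 -0.48  0.17] turn -0.1
shift if turned first [10.22 -0.48  0.17]
56 [[388.71988412 389.68949851]]
0 [[388.29028504 319.30834429]]
-36 [[388.00472411 271.1488454 ]]
-54 [[387.8593882  246.18654656]]
[[-0.568 -0.8   -0.193  0.396]
 [ 0.823 -0.552 -0.135  0.191]
 [ 0.002 -0.235  0.972  0.381]
 [ 0.     0.     0.     1.   ]]
```

View pics/w2.png

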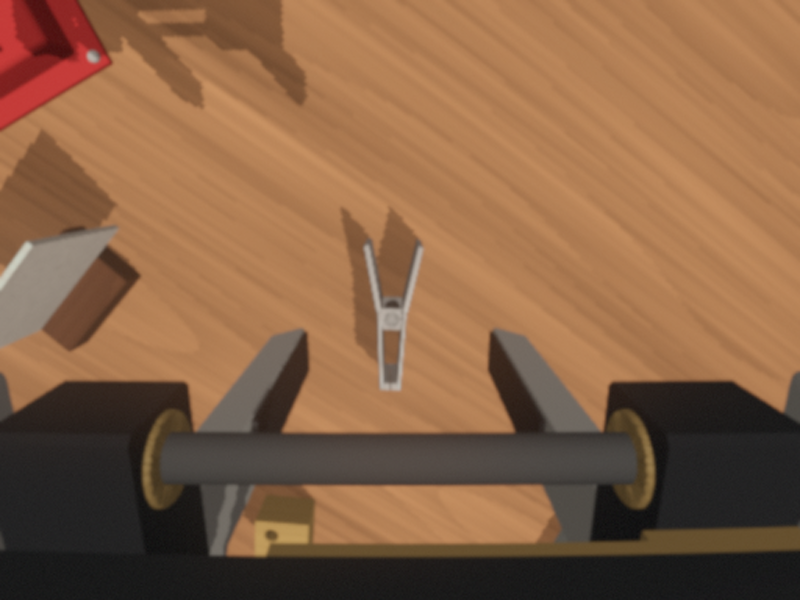

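The clip is centred between the fingers: pivot at (392,319), jaw end at (390,389), handle ends at (368,243) and (420,243). Predictions agree within about 3 mm. Descending.

Request:
carry_out --pt "0.25 2.4 -0.3 0.2 0.8" --pt "0.25 2.4 0 0 0" --pt "0.25 2.4 0 0 0" --pt "0.25 2.4 0 0 0" --pt "0.25 2.4 0 0 0" --pt "0.25 2.4 0 0 0" --pt "0.25 2.4 0 0 0" --pt "0.25 1.8 0 0 0" --pt "0.25 0 0 0 0" --pt "0.25 0 0 0 0"

```text
time: 8.75
tool_pos: [0.4555, 0.2267, 0.0173]
ee_rot: [2.552, 1.57, 3.14]
wrist_force: [-0.6, -0.2, 0.5]
width: 0.0704
```

```bash
python3 - <<'E'
from h import *
plan([.4553,.2267,.005],.59+np.pi/2)
E
```

```text
t 8.75 pos [0.4555 0.2267 0.0173] yaw_y 2.16 w 0.0704 F [-0.6 -0.2  0.5] q6 -1.81
shift now [ 1.24  0.01 -0.02] turn -0.1
shift if turned first [ 1.24  0.01 -0.02]
```

Request:
carry_out --pt "0.25 0.6 0 0 0" --pt "0.25 0.5 0 0 0" --pt "0.25 0 0 0 0" --pt "1 0 0 0 0" --pt "1 0 0 0 0" --pt "1 0 0 0 0" --pt "1 0 0 0 0" --pt "1 0 0 0 0" --pt "1 0 0 0 0" --pt "1 0 0 0 0" --pt "1 0 0 0 0" --pt "1 0 0 0 0" --pt "1 0 0 0 0"

```text
time: 10.05
tool_pos: [0.4558, 0.2267, 0.0067]
ee_rot: [-0.515, 1.57, 0.076]
wrist_force: [0.0, -0.1, 1.6]
width: 0.0198
```

```bash
python3 - <<'E'
from h import *
plan([.4738,.051,.09],-.147+np.pi/2)
E
```

```text
t 10.05 pos [0.4558 0.2267 0.0067] yaw_y 2.161 w 0.0198 F [ 0.  -0.1  1.6] q6 -1.81
shift now [ -8.33 -15.6   -8.28] turn 42.2
shift if turned first [ -8.33 -17.12   4.36]
```

Request:
carry_out --pt "1 -0.5 0 0 0" --pt "1 -1 0 0 0" --pt "1 -1.5 0 0 0" --pt "1 -1.5 0 0 0" --pt "1 -1 0 0 0" --pt "1 0 0 0 0" --pt "1 0 0 0 0"

```text
time: 10.75
tool_pos: [0.4555, 0.2267, 0.0615]
ee_rot: [0.818, 1.571, 1.408]
wrist_force: [0.8, -0.3, -1.7]
width: 0.0202
```

```bash
python3 - <<'E'
from h import *
plan([.4738,.051,.062],-.147+np.pi/2)
s=snap('wrist','w3')
E
```

```text
t 10.75 pos [0.4555 0.2267 0.0615] yaw_y 2.161 w 0.0202 F [ 0.8 -0.3 -1.7] q6 -1.81
shift now [ -0.05 -15.62  -8.26] turn 42.2
shift if turned first [ -0.05 -17.12   4.39]
```

View pics/w3.png

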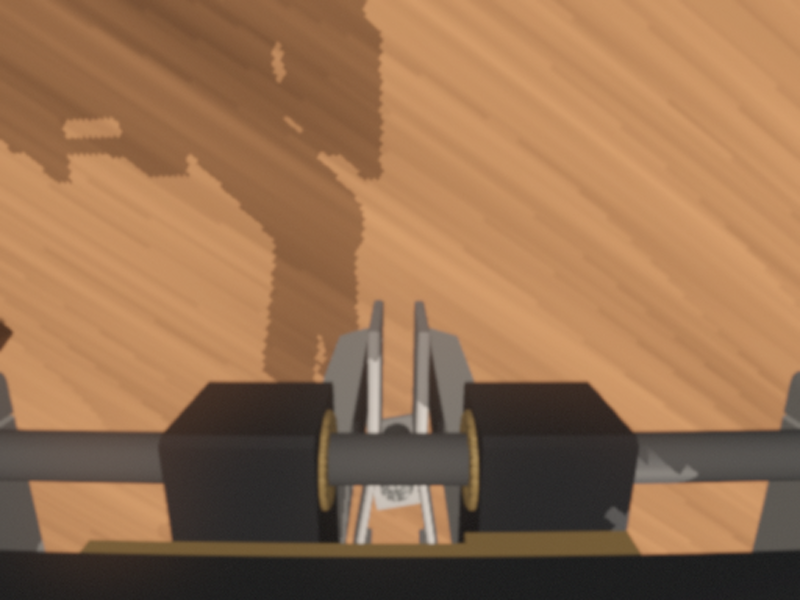

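The clip is held and squeezed open, handle ends at (378,302) and (420,302), pivot near (398,490), jaws spreading below that. Next I'll measure the clip in the grip.

```bash
python3 - <<'E'
from h import *
s=load('w3'); o=robot.get_obs(); M=R()
f=lambda u,v:(u/1.5625,v/1.5625)
for n,u,v in(('hL',378,302),('hR',420,302),('hm',399,302),('plateL',372,508),('plateR',420,505),('piv',398,490),('jaL',358,545),('jaR',434,545)):
    p=onz(s,f(u,v),.095); print(n,p.round(4),'tool',(M.T@(p-o['tool_pos'])*1000).round(1))
t=load('top1')
snap('top','top3')
g=np.array(robot.get_obs()['tool_pos']);print(proj(load('top3'),g))
# re-estimate card edge using side view later: predicted pixels
for z in(.115,.03):print(proj(load('side1'),[.547,.0402,z])*1.5625)
crop('side1',235,150,295,205,'card_s')
E
```

```text
hL [0.4343 0.2073 0.095 ] tool [-34.1  -4.5 -28. ]
hR [0.4271 0.2181 0.095 ] tool [-34.1   8.5 -28. ]
hm [0.4307 0.2127 0.095 ] tool [-34.1   2.  -28. ]
plateL [0.4976 0.2463 0.095 ] tool [-34.2  -7.3  46.3]
plateR [0.4873 0.2595 0.095 ] tool [-34.1   9.4  45.1]
piv [0.4866 0.2497 0.095 ] tool [-34.1   1.7  39. ]
jaL [0.5134 0.2506 0.095 ] tool [-34.2 -12.5  61.8]
jaR [0.4984 0.2731 0.095 ] tool [-34.2  14.6  61.8]
[[140.96278577 233.56322865]]
[[387.39808819 252.62299115]]
[[387.15870471 284.11618288]]
card_s scale 10.909090909090908
```

View pics/card_s.png

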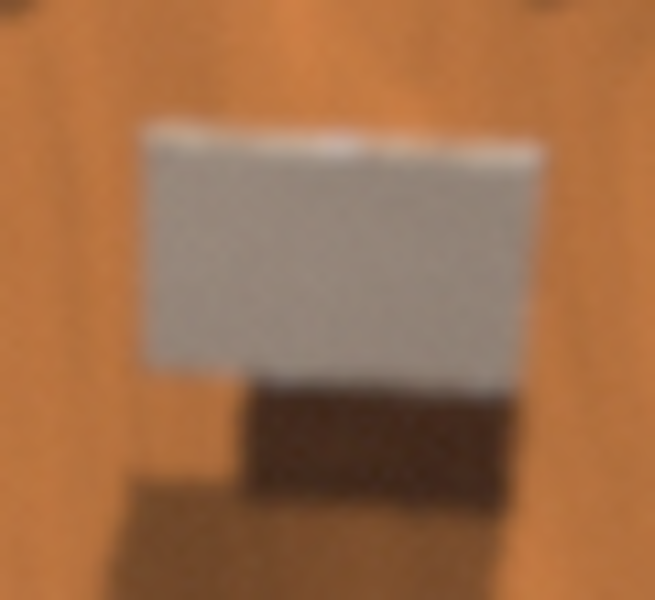

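The card edge at crop (143,128) corresponds to (387.7,252.7) in the full side view. My estimate projects to (387.4,252.6), so the edge position is good. I'll turn, then line up 6 cm short.

Request:
carry_out --pt "1 0 0 0 7" --pt "1 0 0 0 7" --pt "1 0 0 0 7" --pt "1 0 0 0 7" --pt "1 0 0 0 7" --pt "1 0 0 0 7.2" --pt "1 0 -2.14 -0.2 0" --pt "1 0 -2.14 -0.2 0" --pt "1 0 -2.14 -0.2 0" --pt "1 0 -2.14 -0.2 0" --pt "1 0 -2.14 -0.2 0" --pt "1 0 -2.14 -0.2 0" --pt "1 0 -2.14 -0.2 0" --pt "1 0 -2.14 -0.2 0" --pt "1 0 0 0 0" --pt "1 0 0 0 0"

```text
time: 12.45
tool_pos: [0.4145, 0.0598, 0.061]
ee_rot: [2.563, 1.57, 2.415]
wrist_force: [-0.5, -0.7, -1.6]
width: 0.0193
```

```bash
python3 - <<'E'
from h import *
plan([.4728,.0512,.062],-.147+np.pi/2)
s=snap('top','top4');snap('wrist','w4')
def c(x,y): return cv2.resize(load('top4')['image'][y:y+75,x:x+100,::-1],(800,600),interpolation=cv2.INTER_CUBIC)
cv2.imwrite('pics/top4c.png',c(170,145))
E
```

```text
t 12.45 pos [0.4145 0.0598 0.061 ] yaw_y 1.423 w 0.0193 F [-0.5 -0.7 -1.6] q6 -1.42
shift now [-0.11  0.01  5.9 ] turn -0.0
shift if turned first [-0.11  0.    5.9 ]
```

View pics/top4c.png

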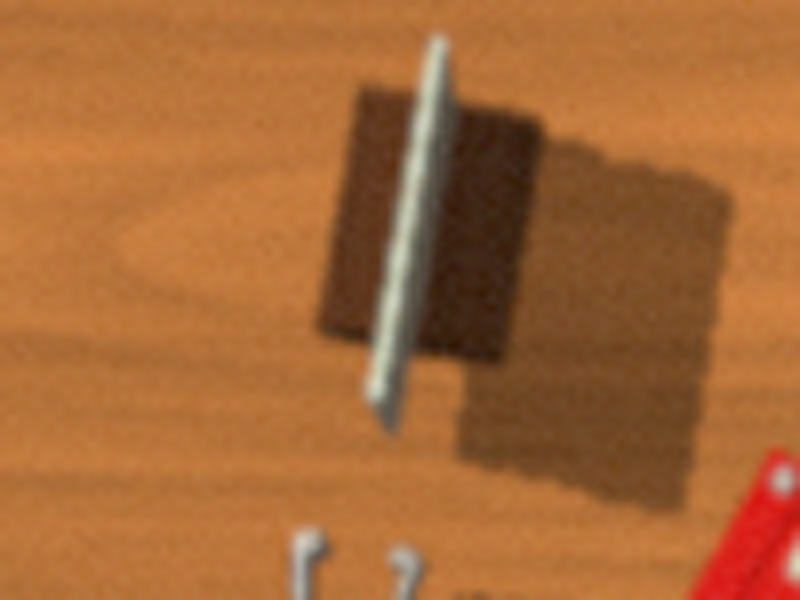

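The top crop shows the jaw lips near (308,538) and (404,555), and the card's near top corner at (377,397). I'll measure both in the card frame from this one camera.

```bash
python3 - <<'E'
from h import *
s=load('top4'); n=lambda u,v:((u+.5)/8-.5+170,(v+.5)/8-.5+145)
far=onz(s,n(440,38),.115);near=onz(s,n(376,400),.115);print(far.round(4),near.round(4),'yaw',np.arctan2(*(far-near)[[1,0]]))
y=-.147;u=np.array([np.cos(y),np.sin(y)]);w=np.array([-u[1],u[0]])
for k,a,b in(('Lend',308,531),('Rend',405,549),('Lin',324,545),('Rin',390,556),('Lout',293,540),('Rout',420,563)):
    p=onz(s,n(a,b),.0943)-near;print(k,(u@p[:2]*1000).round(1),(w@p[:2]*1000).round(1))
E
```

```text
[0.6556 0.0241 0.115 ] [0.5468 0.0405 0.115 ] yaw -0.14941789003492428
Lend -39.6 15.0
Rend -40.2 -14.4
Lin -42.9 9.6
Rin -43.0 -10.3
Lout -43.0 18.9
Rout -43.6 -19.5
```

The jaws are centred on the card within about 0.5 mm, the gape is about 20 mm (fully open), and the jaw end is 40 mm short of the edge. I'll advance 5.7 cm.

Request:
carry_out --pt "1 0 0 0.5 0" --pt "1 0 0 0.7 0" --pt "1 0 0 0.7 0" --pt "1 0 0 0.7 0" --pt "1 0 0 0.7 0" --pt "1 0 0 0.6 0" --pt "1 0 0 0.6 0" --pt "1 0 0 0.5 0" --pt "1 0 0 0.4 0" --pt "1 0 0 0.3 0" --pt "1 0 0 0 0" --pt "1 0 0 0 0" --pt "1 0 0 0 0" --pt "1 0 0 0 0"

```text
time: 13.95
tool_pos: [0.471, 0.0514, 0.0615]
ee_rot: [1.502, 1.571, 1.356]
wrist_force: [0.4, 0.2, -1.7]
width: 0.0195
```

```bash
python3 - <<'E'
from h import *
plan([.4728,.0512,.062],-.147+np.pi/2)
s=snap('top','top5');r=snap('side','s5')
a=cv2.resize(s['image'][150:225,185:252,::-1],(400,448),interpolation=cv2.INTER_CUBIC)
b=cv2.resize(r['image'][150:225,225:292,::-1],(400,448),interpolation=cv2.INTER_CUBIC)
cv2.imwrite('pics/fin.png',np.hstack([a,b]))
E
```

```text
t 13.95 pos [0.471  0.0514 0.0615] yaw_y 1.425 w 0.0195 F [ 0.4  0.2 -1.7] q6 -1.44
shift now [-0.05  0.    0.18] turn 0.0
shift if turned first [-0.05  0.    0.18]
```

View pics/fin.png

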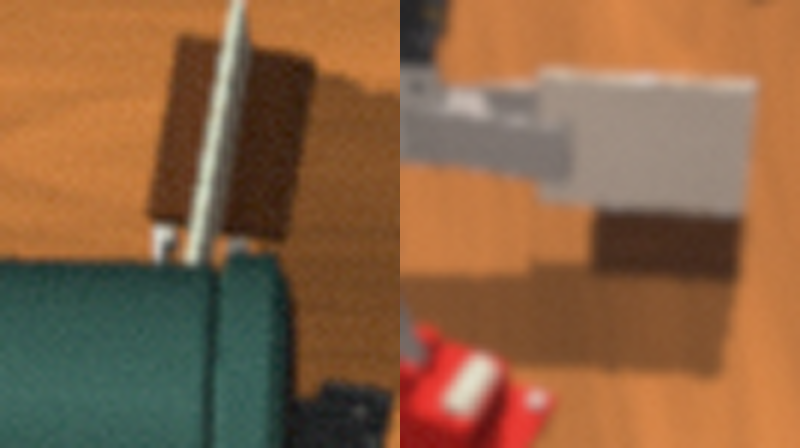

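One jaw stands on each side of the card: (163,240) and (238,243) in the left panel, with daylight to the card at (205,240). In the side view the clip overlaps the edge, clear of the bench. The stand has not moved, so I'm handing in.

```bash
python3 - <<'E'
from h import *
o=robot.get_obs();print(o['time'],o['width'],o['wrist_force'])
print(robot.close_job())
E
```

```text
14.05 0.01975959052823983 [ 0.69866793  0.05652357 -1.57092047]
the job is handed in; nothing more can be done
None
```

I finished the job and handed it in at about 14 s of the 54 s allowed.

- **Tally:** I pushed the grey counter's lever to its stop, where the force rose to about 17 N with no further travel. I then backed away, and a picture showed the bar back on its predicted rest position. The red and pink counters were left alone.
- **Clip:** I pinched it by the handles, squeezed it fully open (gape about 20 mm) and held it with its underside about 55 mm above the bench. I then slid it straight onto the card's near edge.
- **Last checks:**
  - The card edge stands about 17 mm inside the jaw ends, or about 14 mm from the lip points. I worked this out from the gap measured just before the final advance plus the distance moved.
  - One jaw is on each side, centred within about 0.5 mm in the top view before the advance. The wrist force showed only the clip's own weight, so nothing touches the card.
  - The stand has not visibly moved. The arm's path stayed clear of the bottle, block and screwdriver, but I did not check them in the final pictures.
- **Disagreements:**
  - The finger opening read 19–20 mm, not the 23 mm given for the handles at full opening. The measured gape still says the clip is fully open.
  - The wrist camera put the clip about 2 mm to the side compared with the grip. I took this as calibration error and relied on the top camera.

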